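# Line up the forming plugs by size on the marked board

## Task

Line up the four beech forming plugs on the dark board, one standing upright and centred on each white mark, in order of size: the largest next to the red stop, then down to the smallest at the grey stop. Leave the little glue bottle standing where it is, and let go of everything.

Things in the scene. Friction and masses are not known exactly. Their poses are not given: they have to be found in the camera images.
- plug_a: The smallest of four turned beech forming plugs: a pale upright round body 36 mm in diameter and 38 mm tall with a dark line round its foot, and on top, centred, a darker round grip stem 26 mm in diameter and 38 mm tall (total height 76 mm), all straight-sided. Loose, 40 to 225 g. Origin: centre of its underside; z up along the stem.
- plug_b: The second smallest of four turned beech forming plugs: a pale upright round body 46 mm in diameter and 46 mm tall with a dark line round its foot, and on top, centred, a darker round grip stem 26 mm in diameter and 38 mm tall (total height 84 mm), all straight-sided. Loose, 40 to 225 g. Origin: centre of its underside; z up along the stem.
- plug_c: The second largest of four turned beech forming plugs: a pale upright round body 56 mm in diameter and 54 mm tall with a dark line round its foot, and on top, centred, a darker round grip stem 26 mm in diameter and 38 mm tall (total height 92 mm), all straight-sided. Loose, 40 to 225 g. Origin: centre of its underside; z up along the stem.
- plug_d: The largest of four turned beech forming plugs: a pale upright round body 66 mm in diameter and 62 mm tall with a dark line round its foot, and on top, centred, a darker round grip stem 26 mm in diameter and 38 mm tall (total height 100 mm), all straight-sided. Loose, 40 to 225 g. Origin: centre of its underside; z up along the stem.
- mark_1: White round disc, 70 mm diameter, 4 mm thick, grey centre dot, fixed on the dark board: one end mark of the row. Marks 1 to 4 stand in a straight row, 85 mm apart, along +y of the board (420 x 90 x 10 mm, fixed; place and angle vary). Origin: centre of its underside, 10 mm above the bench, so its face is at 14 mm; y along the row, z up.
- mark_2: White round disc, 70 mm diameter, 4 mm thick, grey centre dot, fixed on the dark board: the inner mark next to mark_1. Marks 1 to 4 stand in a straight row, 85 mm apart, along +y of the board (420 x 90 x 10 mm, fixed; place and angle vary). Origin: centre of its underside, 10 mm above the bench, so its face is at 14 mm; y along the row, z up.
- mark_3: White round disc, 70 mm diameter, 4 mm thick, grey centre dot, fixed on the dark board: the inner mark next to mark_4. Marks 1 to 4 stand in a straight row, 85 mm apart, along +y of the board (420 x 90 x 10 mm, fixed; place and angle vary). Origin: centre of its underside, 10 mm above the bench, so its face is at 14 mm; y along the row, z up.
- mark_4: White round disc, 70 mm diameter, 4 mm thick, grey centre dot, fixed on the dark board: the other end mark of the row. Marks 1 to 4 stand in a straight row, 85 mm apart, along +y of the board (420 x 90 x 10 mm, fixed; place and angle vary). Origin: centre of its underside, 10 mm above the bench, so its face is at 14 mm; y along the row, z up.
- red_stop: Red end stop, a fixed block 70 x 24 x 22 mm across one end of the board, 62 mm (centre to centre) beyond the end mark; in some starts it is at the mark_1 end, in others at the mark_4 end. A grey stop of the same shape is at the other end. Origin: centre of its underside, on the board.
- glue_bottle: Small red glue bottle with white cap, 40 mm in diameter, 95 mm tall, loose, standing among the plugs. Origin: centre of its underside, z up.
Mind the look-alikes: they are no part of the job. What is shaped like the plug_c but purple is not meant.

How it is judged:
At the end, for the whole second after the job is handed in: Each plug stands upright (within 0.1 rad) and at rest on its mark's face, its centre within 12 mm of the mark's centre, in order of size with the largest on the mark beside the red stop and the smallest on the mark at the other end (((horizontal distance between red_stop and mark_1 below 0.1 m and horizontal distance between plug_a and mark_4 below 0.012 m and z of plug_a in the frame of mark_4 between 0.001 and 0.008 m and horizontal distance between plug_b and mark_3 below 0.012 m and z of plug_b in the frame of mark_3 between 0.001 and 0.008 m and horizontal distance between plug_c and mark_2 below 0.012 m and z of plug_c in the frame of mark_2 between 0.001 and 0.008 m and horizontal distance between plug_d and mark_1 below 0.012 m and z of plug_d in the frame of mark_1 between 0.001 and 0.008 m) or (horizontal distance between red_stop and mark_4 below 0.1 m and horizontal distance between plug_a and mark_1 below 0.012 m and z of plug_a in the frame of mark_1 between 0.001 and 0.008 m and horizontal distance between plug_b and mark_2 below 0.012 m and z of plug_b in the frame of mark_2 between 0.001 and 0.008 m and horizontal distance between plug_c and mark_3 below 0.012 m and z of plug_c in the frame of mark_3 between 0.001 and 0.008 m and horizontal distance between plug_d and mark_4 below 0.012 m and z of plug_d in the frame of mark_4 between 0.001 and 0.008 m)) and angle between each of plug_a, plug_b, plug_c, plug_d's own z axis and vertical below 0.1 rad and linear speed of each of plug_a, plug_b, plug_c, plug_d below 0.02 m/s and angular speed of each of plug_a, plug_b, plug_c, plug_d below 0.2 rad/s); the robot touches nothing.
It fails at once if the glue bottle is knocked over, or moved by more than 25 mm (angle between glue_bottle's own z axis and vertical above 0.35 rad or distance of glue_bottle from where it was at the start of the episode above 0.025 m).
It also fails if it takes over 96 s, if anything falls off the work surface, if the arm or the gripper's body presses on something with over 40 N, if the wrist force passes 120 N, or if a joint passes its speed limit or range.

## Robot

A 7-joint arm with a two-finger parallel gripper is mounted at the origin on the work surface. World frame = base frame: x ahead of the robot, y to its left, z up, the work surface at z = 0. Lengths are in m, angles in rad, forces in N, time in s.
With the tool pointing down it reaches from about 0.425 to 0.825 m from the base axis. Payload 3.6 kg.
Tool frame: the origin (TCP) lies at the very end of the fingers, on their centre line; the grasp point (between the pads) lies 19 mm behind it; z points along the fingers, y is the line along which they close (so a half turn about z gives the same grasp; the last joint's range is limited). The gripper opens to 93 mm and grips with 3 to 60 N. Pads are 15 mm wide; open, the fingers measure 128 mm over their backs; the gripper's body (75 mm by 188 mm) begins 65 mm behind the grasp point.
Start: joints at [1.238, 0.615, -0.013, 1.423, 0.008, 1.103, -0.04], TCP at [0.196, -0.62, 0.219] pointing down, gripper open.
Joint ranges: [-3.12, 3.12], [-0.3, 2.06], [-1.34, 1.32], [0.26, 2.42], [-1.36, 4.5], [0.01, 1.98], [-2.84, 2.84]. Speed limits (rad/s): [2.79, 2.79, 3.14, 3.14, 3.14, 3.14, 3.14].

## Interface

Orientations are given as a rotation vector (axis times angle).
In Python, from rig import env, cams, order, spotter, sensors gives the robot as it stands. Calls block until the motion is done:
- env.move_ptp(position, orientation): joint-space move of the TCP to a pose.
- env.move_l(position, rot=None, max_speed=0.15, contact_N=None): straight line of the TCP; rot=None keeps the orientation; max_speed is the mean speed in m/s. With contact_N (N) it stops when the force on the tool has changed by that much, and returns True; else False.
- env.move_j(angles): joint-space move.
- env.move_gripper(opening, squeeze=None): finger opening in m; squeeze is the grip in N (None keeps the last); returns when the fingers have stopped.
- env.dwell(seconds).
- env.ik(position, orientation): joint angles nearest the present ones, or None.
- cams.read_camera(name): name is "scene" or "top"; returns a dict with "frame" (480x640x3 uint8, red, green, blue), "depth" (480x640 float32, m along the optical axis (not along the pixel's ray), 0 where there is no reading), "camera_matrix" (3x3 intrinsics, pixels), "distortion" ([k1, k2, p1, p2, k3] as OpenCV has them; the pictures are not rectified), "xyz" and "rotation" of the camera in the world. Camera axes: x right, y up, looking along -z (the intrinsics and any distortion apply to the point x, -y, -z); pixel columns grow to the right and rows downward; lengths in m; the calibration is good to about 2 mm. A picture is of the moment at which its call begins.
A pose or a line that the arm cannot do raises env.PlanningError and nothing moves.
- order.sign_off(): hands the job in; it is judged then, once.
Trained networks look in a picture, given as the dict that the camera call returned (one of the last four; its "shot" number tells which), for a name from the list of things; names that differ only in an ending like _2 or _b are one class to them, and where a whole thing is asked for, a point or a joint stands for the part that bears it (a point fixed in the world has none). Each returns a list of dicts, best first, with "conf" (0 to 1); they miss things now and then, are a little off and sometimes report something else, mostly with a low value. They report only what shows in the picture. A call takes as long as a camera call. They do not tell look-alikes from the thing itself.
- spotter.recognise(picture, target): "position" ([x, y, z] in m, in world coordinates, good to about 4 mm: the middle of the surface that is visible of it).
- spotter.tip_of(picture, target): "position" ([x, y, z] in m, in world coordinates, good to about 4 mm: a listed point, or the origin of a listed thing).
Readings, each from a call of its own:
- sensors.current_time(): time.
- sensors.current_q(): joint angles.
- sensors.current_dq(): joint speeds.
- sensors.current_effort(): joint torques, N m.
- sensors.current_tool_pos(): TCP position.
- sensors.current_tool_rot(): TCP orientation.
- sensors.current_force(): force on the tool from outside, world axes, zero at the start.
- sensors.current_moment(): the same for the moment, N m.
- sensors.current_finger_gap(): finger opening in m.
- sensors.current_finger_force(): force on a finger pad.
Only numpy, scipy, OpenCV 4.12 (cv2) and the standard library are available. Lean on these libraries where they do the work, as an engineer would, in place of code of your own. Each camera call takes 0.05 s, during which the arm holds its last target. There are 200 camera calls.

## Working session

There is one attempt and no reset: what is moved stays moved. The work goes in short steps, each a Python script; the robot and the scene stay as the last script left them, time stands still between calls to the robot, and variables do not carry over. Pictures are saved under pics/ and viewed, at most 14 in all, crops included, and the job is handed in when it is done.

```bash
ls; mkdir -p pics; python3 - <<'E'
from rig import env, cams, order, spotter, sensors
import cv2, numpy as np
for n in ("top","scene"):
    p=cams.read_camera(n); cv2.imwrite(f"pics/{n}0.png",p["frame"][:,:,::-1]); print(n,p["xyz"],p["camera_matrix"].tolist(),p["distortion"],p["rotation"])
    for t in ("plug_a","glue_bottle","mark_1","red_stop"):
        print(t)
        for r in spotter.tip_of(p,t): print("  ",np.round(r["position"],3),round(r["conf"],2))
print(sensors.current_time(),sensors.current_tool_rot())
E
```

```text
pics
top [0.39962142 0.02702237 1.08536047] [[504.45836114986486, 0.0, 313.0184176847173], [0.0, 504.45836114986486, 245.23698196134796], [0.0, 0.0, 1.0]] [0.00246099 0.         0.         0.         0.        ] [ 0.08492665 -0.04150993 -1.59864812]
plug_a
   [0.437 0.152 0.002] 0.94
   [ 0.319  0.264 -0.   ] 0.91
   [0.454 0.361 0.001] 0.9
   [ 0.444  0.256 -0.002] 0.87
   [ 0.442 -0.149 -0.004] 0.85
   [0.472 0.012 0.002] 0.78
   [0.534 0.172 0.001] 0.7
   [0.645 0.079 0.01 ] 0.65
glue_bottle
   [ 0.45  -0.259 -0.002] 0.64
mark_1
   [0.643 0.076 0.01 ] 0.95
   [ 0.646 -0.01   0.014] 0.73
   [ 0.651 -0.094  0.008] 0.71
red_stop
   [0.64  0.22  0.012] 0.64
scene [ 0.94300568 -0.08255742  0.66228112] [[451.5264631860221, 0.0, 310.1428609322803], [0.0, 451.5264631860221, 239.4746162611707], [0.0, 0.0, 1.0]] [-0.09839232  0.          0.          0.          0.        ] [0.55249329 0.42237395 1.31244217]
plug_a
   [ 0.477  0.017 -0.   ] 0.94
   [0.445 0.258 0.001] 0.79
   [ 0.444 -0.154 -0.004] 0.75
   [ 0.429  0.149 -0.002] 0.72
   [ 0.531  0.169 -0.006] 0.68
   [0.324 0.261 0.004] 0.68
   [0.453 0.363 0.003] 0.6
   [0.641 0.225 0.009] 0.3
glue_bottle
   [ 0.451 -0.261 -0.003] 0.74
mark_1
   [ 0.649 -0.098  0.008] 0.97
   [ 0.645 -0.01   0.01 ] 0.96
   [0.641 0.158 0.012] 0.79
red_stop
   [0.636 0.222 0.01 ] 0.73
0.5 [-3.10454180e+00 -4.80080758e-01 -2.97578573e-05]
```

View pics/top0.png

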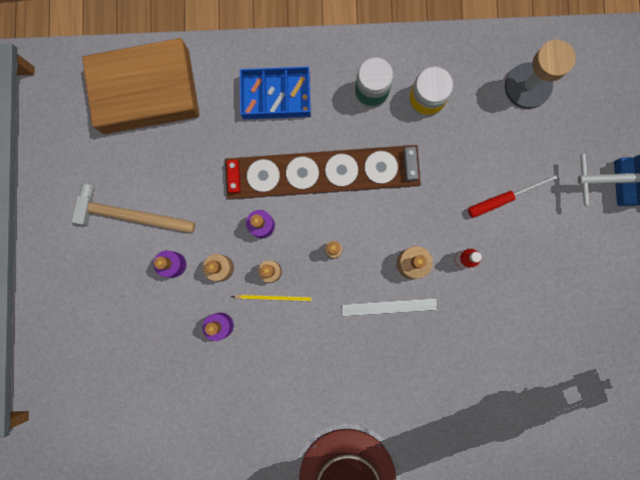

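View pics/scene0.png

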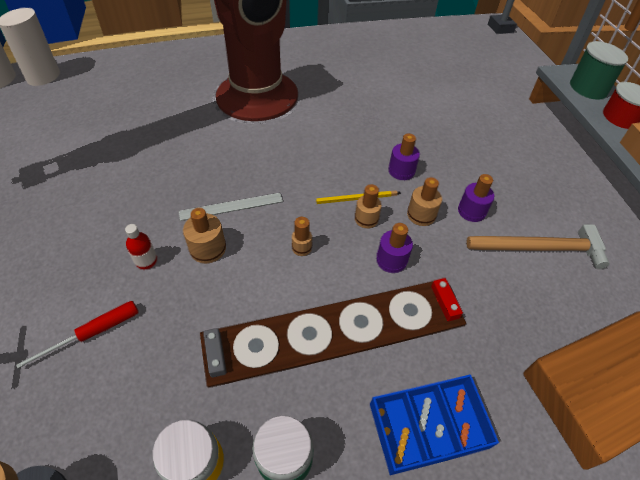

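Candidates for the beech plugs in the top image are d (415,262), a (333,249), b (270,271) and c (217,267). The look-alikes are the three purple ones at (260,223), (168,264) and (217,327), which I leave alone. The bottle is at (470,258). The red stop is at (232,176), so the largest plug goes on the mark at (263,175). Next I measure precisely.

```bash
cat > h.py <<'E'
from rig import env, cams, order, spotter, sensors
import cv2, numpy as np
from scipy.spatial.transform import Rotation as R
H=dict(a=.076,b=.084,c=.092,d=.100)
P0=dict(a=(.472,.014),b=(.435,.151),c=(.444,.257),d=(.443,-.151))
def cloud(p):
    v,u=np.mgrid[0:480,0:640]; uv=np.stack([u,v],-1).reshape(-1,1,2).astype(np.float64)
    n=cv2.undistortPoints(uv,p["camera_matrix"],p["distortion"]).reshape(-1,2)
    d=p["depth"].reshape(-1)
    rot=np.asarray(p["rotation"]); M=R.from_rotvec(rot).as_matrix()
    ray=np.c_[n[:,0],-n[:,1],-np.ones(len(n))]@M.T
    return (np.asarray(p["xyz"])+ray*d[:,None]).reshape(480,640,3), ray.reshape(480,640,3)
def centre(m,pts):  # centre of the enclosing circle of blob points
    (x,y),r=cv2.minEnclosingCircle(pts[:,:2].astype(np.float32)); return np.array([x,y]),r
def stem(p,xy,h,base=0.):
    X,_=cloud(p); m=(abs(X[...,2]-base-h)<.008)&(np.hypot(X[...,0]-xy[0],X[...,1]-xy[1])<.03)
    return X[m]
def marks(p):
    X,ray=cloud(p); f=p["frame"].astype(int)
    m=((f.min(-1)>170)&(f.max(-1)-f.min(-1)<25)&(abs(X[...,2]-.014)<.012)).astype(np.uint8)
    out=[]
    for c in cv2.findContours(m,cv2.RETR_EXTERNAL,cv2.CHAIN_APPROX_NONE)[0]:
        if cv2.contourArea(c)<300: continue
        c=c.reshape(-1,2); r=ray[c[:,1],c[:,0]]; o=np.asarray(p["xyz"])
        q=o+r*((.014-o[2])/r[:,2])[:,None]; (x,y),w=cv2.minEnclosingCircle(q[:,:2].astype(np.float32))
        if .025<w<.045: out.append((x,y,w))
    return sorted(out,key=lambda t:-t[1])
E
python3 - <<'E'
from h import *
for n in ("top","scene"):
    p=cams.read_camera(n); print(n)
    for k in "abcd":
        s=stem(p,P0[k],H[k]); print(k,len(s),np.round(s.mean(0),4),np.round((s.min(0)+s.max(0))/2,4),np.round(np.ptp(s,0),3)) if len(s) else print(k,0)
    print(np.round(marks(p),4))
    if n=="top": cv2.imwrite("pics/crop.png",cv2.resize(p["frame"][190:350,140:500,::-1],None,fx=2.2,fy=2.2))
for k in "abcd":
    for s in (1,-1):
        ax=np.pi*np.array([1,s,0])/2**.5
        q=env.ik([*P0[k],.2],ax); print(k,s,None if q is None else np.round(q,2))
E
```

```text
top
a 127 [0.4748 0.0125 0.0762] [0.4745 0.0118 0.0753] [0.025 0.024 0.011]
b 130 [0.4328 0.1464 0.0843] [0.4329 0.1465 0.0826] [0.022 0.025 0.011]
c 134 [0.4434 0.2539 0.0916] [0.4429 0.2544 0.0902] [0.024 0.025 0.012]
d 141 [ 0.4417 -0.1536  0.1003] [ 0.4422 -0.1536  0.0991] [0.024 0.024 0.013]
[[ 0.6416  0.1598  0.0342]
 [ 0.6448  0.0745  0.0341]
 [ 0.6479 -0.0102  0.0341]
 [ 0.6508 -0.0953  0.0342]]
scene
a 172 [0.4776 0.0146 0.0744] [0.4754 0.0151 0.0733] [0.027 0.025 0.01 ]
b 145 [0.4346 0.1475 0.0825] [0.4326 0.1486 0.0811] [0.026 0.023 0.01 ]
c 136 [0.4459 0.2552 0.0899] [0.4444 0.2564 0.0891] [0.026 0.024 0.01 ]
d 177 [ 0.444  -0.152   0.0982] [ 0.4416 -0.1522  0.0971] [0.026 0.024 0.01 ]
[[ 0.6411  0.1603  0.0338]
 [ 0.6444  0.0757  0.0337]
 [ 0.6476 -0.009   0.0339]
 [ 0.651  -0.0935  0.0338]]
a 1 [ 0.3   0.41 -0.52  1.93  0.26  0.87 -0.36]
a -1 [ 0.66  0.6  -1.15  1.92  0.63  1.04  2.38]
b 1 [ 0.32  0.52 -1.03  1.95  0.54  0.97 -0.98]
b -1 [ 0.37  0.58 -1.15  1.95  0.62  1.02  2.08]
c 1 [ 0.04  0.58 -0.94  1.82  0.54  1.02 -1.12]
c -1 [ 0.13  0.67 -1.15  1.82  0.68  1.11  1.88]
d 1 [ 0.6   0.39 -0.44  1.95  0.21  0.85  0.05]
d -1 [ 0.01  0.38  0.37  1.96 -0.18  0.83 -2.66]
```

View pics/crop.png

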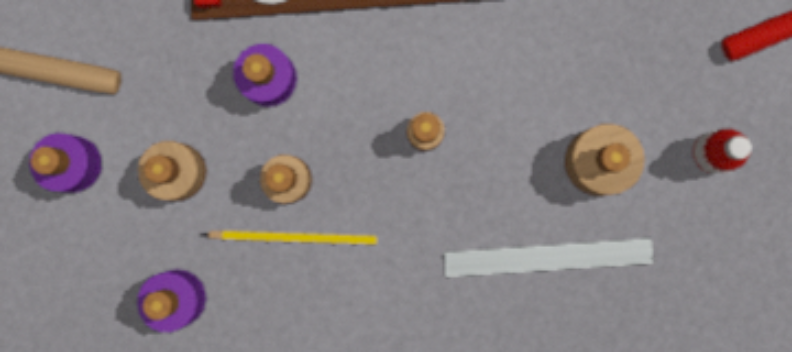

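The crop confirms the choice by body size: c (170,170), b (285,180), a (425,130) and d (605,160) are pale beech, and the purple ones are excluded. I start with d, closing the fingers along x so they stay clear of the bottle.

```bash
cat >> h.py <<'E'
ROT=np.pi*np.array([1,1,0])/2**.5
PL=dict(a=(.4750,.0138),b=(.4328,.1475),c=(.4437,.2555),d=(.4419,-.1530))
MK=dict(d=(.6414,.1600),c=(.6446,.0751),b=(.6478,-.0096),a=(.6509,-.0944))
def carry(k,src=None,base=0.):
    t=H[k]-.038+.005                       # TCP height above plug underside
    x,y=src or PL[k]; X,Y=MK[k]
    env.move_gripper(.055)
    env.move_ptp([x,y,.2],ROT)
    env.move_l([x,y,base+t],max_speed=.15)
    env.move_gripper(0,25); gap=sensors.current_finger_gap()
    up=t+.13
    env.move_l([x,y,up],max_speed=.2)
    env.move_l([X,Y,up],max_speed=.3)
    env.move_l([X,Y,t+.018],max_speed=.15)
    hit=env.move_l([X,Y,t+.009],max_speed=.02,contact_N=4)
    z=sensors.current_tool_pos()[2]-t; env.move_gripper(.055)
    env.move_l([X,Y,.2],max_speed=.25)
    print(k,"gap",round(gap,4),"hit",hit,"z",round(z,4),"t",round(sensors.current_time(),1))
E
python3 -c "
from h import *
carry('d')
p=cams.read_camera('scene'); cv2.imwrite('pics/s1.png',p['frame'][:,:,::-1])
"
```

```text
d gap 0.0256 hit True z 0.0139 t 9.7
```

View pics/s1.png

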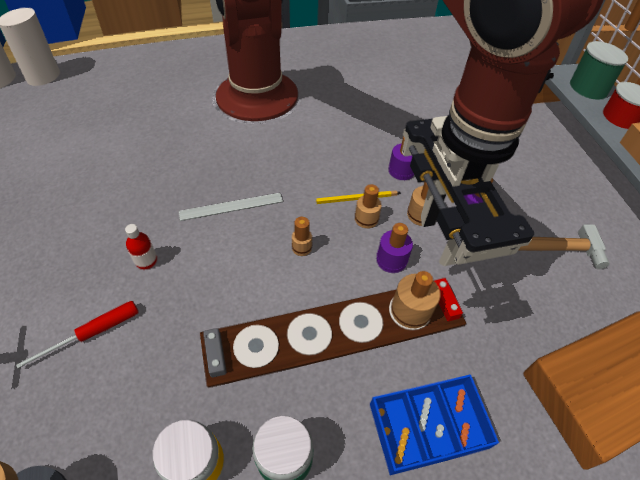

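d (415,300) stands on the mark by the red stop, and the bottle (140,247) is untouched. I carry on with the rest, then check the positions.

```bash
python3 -c "
from h import *
for k in 'cba': carry(k)
env.move_ptp([.45,-.40,.25],ROT)
for n in ('top','scene'):
    p=cams.read_camera(n); cv2.imwrite('pics/%s2.png'%n,p['frame'][:,:,::-1])
    for k in 'abcd':
        s=stem(p,MK[k],H[k],.014); print(n,k,len(s),np.round(s.mean(0),4)-np.r_[MK[k],.014+H[k]]) if len(s) else print(k,0)
    print([np.round(r['position'],3) for r in spotter.tip_of(p,'glue_bottle')[:1]])
print(sensors.current_time())
"
```

```text
c gap 0.0254 hit True z 0.0138 t 16.9
b gap 0.0252 hit True z 0.0139 t 24.2
a gap 0.0254 hit True z 0.0139 t 31.3
top a 134 [ 0.0002 -0.0008  0.0001]
top b 135 [-1.e-04 -4.e-04  2.e-04]
top c 137 [-1.e-04 -6.e-04  0.e+00]
top d 141 [ 0.     -0.0017 -0.0003]
[array([ 0.447, -0.261,  0.   ])]
scene a 256 [ 0.0028  0.0011 -0.0016]
scene b 259 [ 0.0028  0.0016 -0.0014]
scene c 242 [ 0.0031  0.0006 -0.0017]
scene d 244 [ 0.0029 -0.0002 -0.0017]
[array([ 0.449, -0.262,  0.   ])]
32.8417
```

View pics/scene2.png

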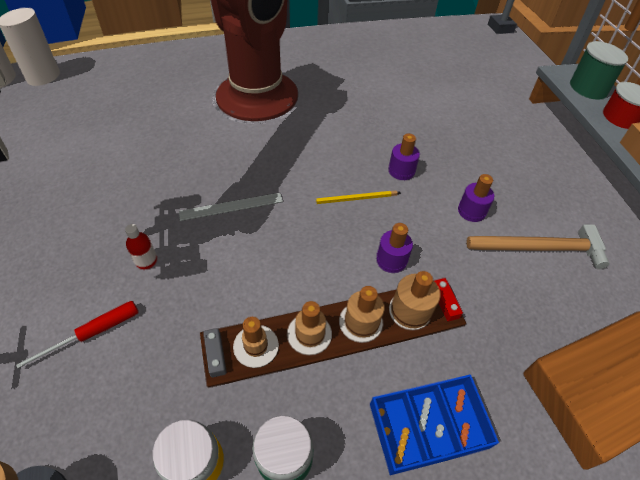

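View pics/top2.png

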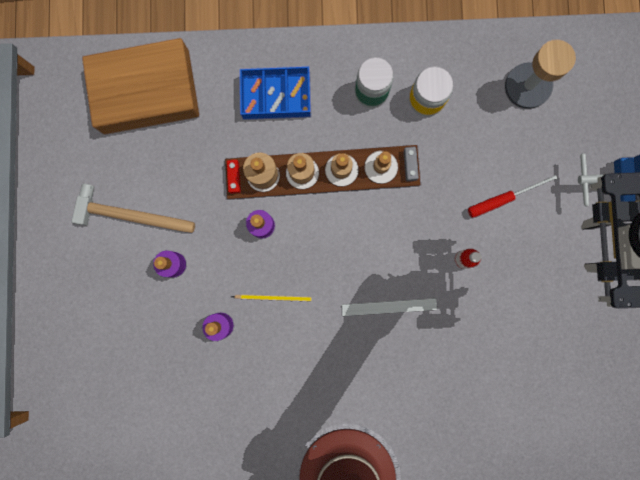

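The row in the scene image runs a (253,340), b (310,325), c (365,312), d (415,300) from the grey stop to the red stop. All four are upright and within about 3 mm of centre. The bottle (140,247) has not moved and the gripper is clear.

```bash
python3 -c "
from rig import order
print(order.sign_off())"
```

```text
the job is handed in; nothing more can be done
None
```

All four plugs stand on their marks in order of size, largest at the red stop, each within about 3 mm of centre; the glue bottle is untouched, the gripper is clear, and I signed the job off at about 33 s on the robot's clock (no verdict was returned).

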